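# Fold down the hook and hang up the caddy

### The arm

A 6-joint arm with a two-finger parallel gripper is mounted at the origin on a cart in front of the work surface, level with it; the furniture and walls round the work are solid. World frame = base frame: x ahead of the robot, y to its left, z up, the work surface at z = 0. Lengths are in m, angles in rad, forces in N, time in s.
With the tool pointing down it reaches from about 0.25 to 0.775 m from the base axis. Payload 4 kg.
Tool frame: the origin (TCP) lies at the very end of the fingers, on their centre line; the grasp point (between the pads) lies 19 mm behind it; z points along the fingers, y is the line along which they close (so a half turn about z gives the same grasp; the last joint's range is limited). The gripper opens to 94 mm and grips with 3 to 60 N. Pads are 16 mm wide; open, the fingers measure 119 mm over their backs; the gripper's body (75 mm by 177 mm) begins 78 mm behind the grasp point.
Start: joints at [1.159, 0.087, 1.371, -0, 1.684, -0.103], TCP at [0.167, 0.524, 0.206] pointing down, gripper open.
Joint ranges: [-3.1, 3.1], [-0.76, 2.03], [0.27, 2.55], [-1.08, 4.22], [0.17, 2.65], [-2.57, 2.57]. Speed limits (rad/s): [2.79, 2.79, 3.14, 3.14, 3.14, 3.14].

### API

Orientations are given as [roll, pitch, yaw] about the fixed x, y, z axes, in that order (R = Rz(yaw) Ry(pitch) Rx(roll)).
In Python, from bench import robot, vision gives the robot as it stands.
- The arm moves only by the shell command python3 -m crank 'ROWS'. ROWS is JSON, a list of rows, each a list of 3 entries, a list of its own where there are three numbers: the closure, from 0 (fully open) to 1 (shut), then the shift along the tool's x, y, z in m, then the turn, a rotation vector about the tool's x, y, z in degrees. A call has 1 to 8 rows; each row shifts and turns the commanded pose from where the row before left it, along the tool's axes as they then stand; what a row does not reach is not made up. A row lasts 1/10 s, in which the tool goes at most 50 mm and 8.59 degrees, less where a joint would pass 70% of its speed; a pose out of reach is approached as far as the arm can. A call with a gripper value outside its range is refused whole. The fingers move at their own pace and stop on an object; the grip force is fixed at half the most. Time passes only in rows, so rows that do not move let the fingers close. It gives the time, the measured TCP pose, the force, the opening and the grip force at its end, in the units of the state.
- robot.get_obs(): the state, without advancing time (a new reading comes with each control period).
- vision.snapshot(name): name is "scene" or "top" or "wrist"; returns a dict with "color" (384x512x3 uint8, red, green, blue), "z_map" (384x512 float32, m along the optical axis (not along the pixel's ray), 0 where there is no reading), "fx", "fy", "cx", "cy" (pixels), "dist" ([k1, k2, p1, p2, k3] as OpenCV has them; the pictures are not rectified), "R" (3x3) and "t" (3): a world point X has camera coordinates R X + t. Camera axes: x right, y down, z forward; pixel columns grow to the right and rows downward; lengths in m; the calibration is good to about 2 mm. A picture is of the moment at which its call begins.
- robot.close_job(): hands the job in; it is judged then, once.
The state is a dict: "time": time; "joint_positions": joint angles; "qvel": joint speeds; "joint_torque": joint torques, N m; "tool_pos": TCP position; "ee_rot": TCP orientation; "wrist_force": force on the tool from outside, world axes, zero at the start; "wrist_torque": the same for the moment, N m; "width": finger opening in m; "finger_force": force on a finger pad.
Only numpy, scipy, OpenCV 4.12 (cv2) and the standard library are available. Lean on these libraries where they do the work, as an engineer would, in place of code of your own. Each camera call takes 0.05 s, during which the arm holds its last target. There are 200 camera calls.

### The job

Push the fold-away arm of the hook stand all the way down until it is level, then hang the wooden caddy on it by the hand hole in its handle, so that it hangs free and upright behind the upturned tip. Let go of it and leave the tins and the timer where they are.

Things in the scene. Friction and masses are not known exactly. Their poses are not given: they have to be found in the camera images.
- stand: Dark steel stand, fixed to the worktop: base 130 x 130 x 16 mm, post 20 mm thick, on top a fork (26 mm along x, 34 mm along y, top 209 mm up) that carries the folding arm. Origin: centre of the base's underside. The arm folds down towards the stand's own -x (its front). Its pivot is 195 mm above the origin, axis along the stand's y.
- hook_arm (a joint): Fold-down arm, bright steel bar 12 mm thick, 140 mm long to its upturned tip. Value = angle from upright: 0 straight up, pi/2 level (towards the stand's -x) on a firm stop. Stiff hinge (0.2 N m, 1.5 N at the tip): it stays where it is left. At the start it leans 0.5 to 0.9 rad; push it down by its tip from behind and above with closed fingers.
- hook_seat (a point): Point on the upper side of the bar, 90 mm from the pivot, where a thing is to hang. It moves with the arm. With the arm level: 201 mm above the worktop, 90 mm in front of the post's axis; own x points up, y is the stand's y, z points along the bar to the tip. Free bar from here: 44 mm outward to the upturned tip.
- hook_tip (a point): Rounded top end of the upturned tip of the arm, 140 mm along the bar from the pivot and 24 mm off the bar's axis. With the arm level it is the highest point of the arm's outer end, 18 mm above the upper side of the bar (219 mm above the worktop).
- caddy_grip (a point): Grip point of the wooden caddy, in the middle of the handle bar above its hand hole, 142 mm above the caddy's underside; x across the plank, y along it, z up. The bar is 12 mm thick (x), 128 mm long (y), 40 mm tall: its top is 16 mm above this point, the hole's top edge 24 mm below it. Pinch it from above across x.
- caddy: The light wooden caddy, about 0.35 kg: open tray 90 (x) x 140 (y) x 55 mm; along its middle a 12 mm plank (in the y-z plane), 158 mm high, with a hand hole through it along x: 84 mm wide, 70 to 118 mm above the underside at its middle; the top edge is a shallow arch, 9 mm lower at the sides. Origin: centre of the underside.
- tin_beans: Round food tin, 75 mm wide, 58 mm high, standing; origin at the centre of its underside. To be left alone.
- fish_tin: Flat oblong tin, 63 x 105 x 26 mm; origin at the centre of its underside. To be left alone.
- timer: Red-topped round kitchen timer, 63 mm wide, 48 mm high; origin at the centre of its underside. To be left alone.

How it is judged:
On the way:
1. the arm is folded down level while the caddy still stands on the worktop (value of joint hook_arm above 1.45 rad and height (world z) of caddy below 0.03 m), for 0.2 s.
At the end, for the whole second after the job is handed in: Arm level (over 1.45 rad); caddy hanging still on it by the hand hole, underside over 60 mm up, lean under 0.25 rad; its grip point 10 to 38 mm above the bar's upper side, within 25 mm sideways and within 45 mm along the bar of the seat point (value of joint hook_arm above 1.45 rad and x of caddy_grip in the frame of hook_seat between 0.01 and 0.038 m and y of caddy_grip in the frame of hook_seat between -0.025 and 0.025 m and z of caddy_grip in the frame of hook_seat between -0.045 and 0.045 m and angle between caddy's own z axis and vertical below 0.25 rad and linear speed of caddy below 0.05 m/s and height (world z) of caddy above 0.06 m); the robot touches nothing.
It fails at once if the round food tin is moved more than 30 mm (distance of tin_beans from where it was at the start of the episode above 0.03 m).
It fails at once if the flat oblong tin is moved more than 30 mm (distance of fish_tin from where it was at the start of the episode above 0.03 m).
It fails at once if the kitchen timer is moved more than 30 mm (distance of timer from where it was at the start of the episode above 0.03 m).
It also fails if it takes over 59 s, if anything falls off the work surface, if the arm or the gripper's body presses on something with over 40 N, if the wrist force passes 120 N, or if a joint passes its speed limit or range.

## Working session

There is one attempt and no reset: what is moved stays moved. The work goes in short steps, Python scripts to look and compute and a shell command to move; the robot and the scene stay as the last step left them, time stands still between calls to the robot, and variables do not carry over. Pictures are saved under pics/ and viewed, at most 10 in all, crops included, and the job is handed in when it is done.

```bash
mkdir -p pics; cat > h.py <<'E'
import numpy as np, cv2
from bench import robot, vision
def snap(n,f=None):
    s=vision.snapshot(n)
    np.savez('last_'+n+'.npz',**{k:np.array(v) for k,v in s.items()})
    if f: cv2.imwrite('pics/'+f,s['color'][:,:,::-1])
    return s
def load(n): return dict(np.load('last_'+n+'.npz'))
def K(s): return np.array([[s['fx'],0,s['cx']],[0,s['fy'],s['cy']],[0,0,1.]])
def ray(s,u,v):
    p=cv2.undistortPoints(np.array([[[u,v]]],float),K(s),np.array(s['dist'],float))[0,0]
    return np.array([p[0],p[1],1.])
def pt(s,u,v,z=None):
    z=s['z_map'][int(round(v)),int(round(u))] if z is None else z
    return np.array(s['R']).T@(ray(s,u,v)*z-np.array(s['t']))
def onz(s,u,v,h):
    R=np.array(s['R']);c=-R.T@np.array(s['t']);d=R.T@ray(s,u,v);return c+d*(h-c[2])/d[2]
def cloud(s):
    v,u=np.nonzero(s['z_map']>0)
    p=cv2.undistortPoints(np.stack([u,v],1).astype(float)[:,None],K(s),np.array(s['dist'],float))[:,0]
    z=s['z_map'][v,u]
    return (np.c_[p*z[:,None],z]-np.array(s['t']))@np.array(s['R']),u,v
E
python3 - <<'E'
from h import *
for n in('scene','top'):
    s=snap(n); cv2.imwrite(f'pics/{n}0.png',cv2.resize(s['color'][:,:,::-1],(800,600)))
print(robot.get_obs())
E
```

```text
{'time': 0.1, 'joint_positions': array([ 1.15888441e+00,  8.78878481e-02,  1.37208039e+00, -2.43828178e-05,
        1.68358832e+00, -1.03099794e-01]), 'qvel': array([ 0.0021319 , -0.00180942, -0.00265919,  0.0002399 , -0.00041577,
       -0.00167156]), 'joint_torque': array([ 1.93148408e-03, -3.41254449e+01, -3.03300011e+01,  7.18595157e-02,
        3.04271781e-02, -1.10288179e-04]), 'tool_pos': array([0.16697726, 0.52353185, 0.20442906]), 'ee_rot': array([-3.13963669e+00, -1.78014661e-04,  2.83277764e+00]), 'wrist_force': array([-0.17319839, -0.16971394,  0.39525563]), 'wrist_torque': array([0.01235171, 0.00504238, 0.00394153]), 'finger_force': 0.0, 'width': 0.09399947429089972}
```

View pics/scene0.png

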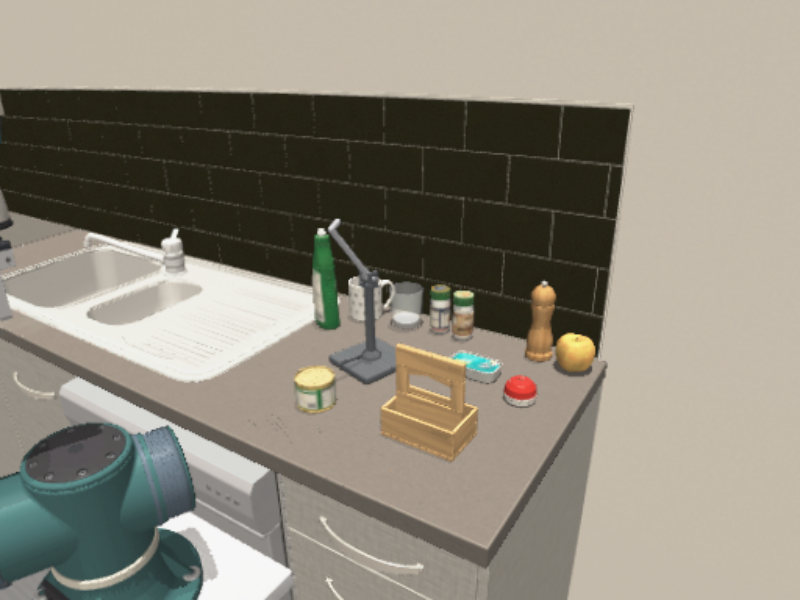

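View pics/top0.png

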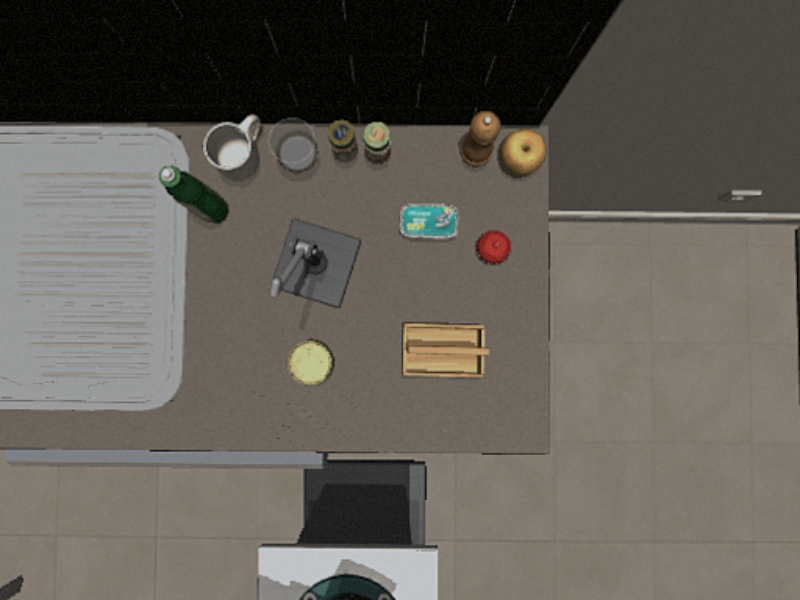

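The scene shows the stand at about (368,360) with its arm leaning left and towards the robot. The caddy is at (430,415). In the top view the caddy is at (443,350) with its plank along image x, the stand base at (316,262), the arm tip at (275,290), the beans tin at (311,362), the fish tin at (429,221) and the timer at (493,247).

```bash
python3 - <<'E'
from h import *
np.set_printoptions(precision=4,suppress=True)
for n in('top','scene'):
    s=load(n);P,u,v=cloud(s);print(n,'cam',-s['R'].T@s['t'])
    k=512/800
    if n=='top':
        for nm,(a,b) in dict(base=(345,280),bean=(311,362),fish=(429,221),timer=(493,247),plank=(445,350),edge=(400,440),tip=(275,290),fork=(305,250)).items(): print(nm,pt(s,a*k,b*k))
        bc=pt(s,316*k,262*k)
    c=onz(load('top'),316*k,262*k,.016)
    near=np.hypot(P[:,0]-c[0],P[:,1]-c[1])
    b=(near<.13)&(abs(P[:,2]-.016)<.005)
    r=cv2.minAreaRect(P[b][:,:2].astype(np.float32)); print('base rect',r)
    h=(near<.16)&(P[:,2]>.09)&(P[:,2]<.36)
    Q=P[h]; 
    for z in np.arange(.09,.36,.02):
        q=Q[(Q[:,2]>=z)&(Q[:,2]<z+.02)]
        if len(q): print('%.2f'%z,len(q),q.mean(0),q.min(0)[:2],q.max(0)[:2])
    cc=onz(load('top'),445*k,350*k,.1)
    w=(np.hypot(P[:,0]-cc[0],P[:,1]-cc[1])<.13)
    for lo,hi in((.03,.06),(.12,.18),(.146,.18)):
        q=P[w&(P[:,2]>lo)&(P[:,2]<hi)]
        if len(q): print('caddy',lo,len(q),q.max(0),cv2.minAreaRect(q[:,:2].astype(np.float32)))
E
```

```text
top cam [ 0.5013 -0.0709  1.2466]
base [0.6241 0.0106 0.0147]
bean [0.4781 0.0642 0.0577]
fish [ 0.7309 -0.1388  0.0218]
timer [ 0.682  -0.2503  0.0426]
plank [ 0.5008 -0.1574  0.1594]
edge [ 0.3402 -0.0904  0.0041]
tip [0.5797 0.0851 0.3161]
fork [0.651  0.0599 0.2007]
base rect ((0.6561473608016968, 0.06491205841302872), (0.13024577498435974, 0.12971097230911255), 72.92329406738281)
0.09 8 [0.6504 0.0597 0.1001] [0.6463 0.0548] [0.6585 0.0672]
0.11 7 [0.651  0.0591 0.1184] [0.6462 0.0551] [0.6584 0.0674]
0.17 28 [0.6516 0.0596 0.1828] [0.6394 0.046 ] [0.6705 0.0822]
0.19 118 [0.6559 0.0647 0.2042] [0.6403 0.0461] [0.6714 0.085 ]
0.21 36 [0.6462 0.0667 0.2182] [0.6332 0.0497] [0.6682 0.0805]
0.23 30 [0.6297 0.0714 0.2404] [0.6193 0.0674] [0.637  0.0797]
0.25 32 [0.6159 0.0755 0.2603] [0.6029 0.0714] [0.6254 0.0815]
0.27 35 [0.6026 0.0798 0.2798] [0.592  0.0753] [0.6117 0.0867]
0.29 14 [0.588  0.0821 0.2976] [0.5778 0.0785] [0.5961 0.0948]
0.31 66 [0.5839 0.086  0.3187] [0.5727 0.0799] [0.5954 0.0943]
caddy 0.03 395 [ 0.5468 -0.0913  0.06  ] ((0.5017332434654236, -0.16196268796920776
[... 1023 characters left out ...]

0.25 28 [0.6062 0.0749 0.2606] [0.5954 0.0683] [0.6153 0.082 ]
0.27 30 [0.5917 0.0797 0.281 ] [0.5818 0.0741] [0.6021 0.0868]
0.29 29 [0.5781 0.0836 0.3006] [0.5696 0.0793] [0.591  0.0924]
0.31 37 [0.5784 0.0848 0.3186] [0.5661 0.0783] [0.5934 0.0952]
caddy 0.03 1194 [ 0.5439 -0.0909  0.0599] ((0.4968070685863495, -0.16230158507823944), (0.14209793508052826, 0.09282766282558441), 88.960205078125)
caddy 0.12 700 [ 0.5047 -0.0986  0.1621] ((0.4967905580997467, -0.16288547217845917), (0.1285722702741623, 0.015802184119820595), 89.88294982910156)
caddy 0.146 314 [ 0.5047 -0.0998  0.1621] ((0.49685531854629517, -0.16346564888954163), (0.12741798162460327, 0.015709782019257545), 89.8142318725586)
```

```bash
cat > d.py <<'E'
import sys; from h import *
from scipy.spatial.transform import Rotation as Ro
np.set_printoptions(precision=4,suppress=True)
o=robot.get_obs(); a=[float(x) for x in sys.argv[1:]]
R=Ro.from_euler('xyz',o['ee_rot'])
print('t',o['time'],'tcp',o['tool_pos'],'rpy',np.degrees(o['ee_rot']),'F',o['wrist_force'],'w',o['width'],'ff',o['finger_force'])
if a: print('shift',R.inv().apply(np.array(a[:3])-o['tool_pos']))
if len(a)>3: print('turn',np.degrees((R.inv()*Ro.from_euler('xyz',[np.pi,0,np.radians(a[3])])).as_rotvec()))
E
python3 -m crank '[[1,[0,0,-0.02],[0,0,8.5]],[1,[0,0,-0.02],[0,0,8.5]],[1,[0,0,-0.02],[0,0,8.5]],[1,[0,0,-0.02],[0,0,8.5]],[1,[0,0,-0.02],[0,0,8.5]],[1,[0,0,-0.02],[0,0,8.5]],[1,[0,0,-0.02],[0,0,8.5]],[1,[0,0,-0.02],[0,0,8.5]]]'
python3 -m crank '[[1,[0,0,0],[0,0,7.1]],[1,[0,0,0],[0,0,7.1]],[1,[0,0,0],[0,0,7.1]],[1,[0,0,0],[0,0,0]],[1,[0,0,0],[0,0,0]]]'
python3 d.py 0.589 0.0845 0.36 73
```

```text
time: 0.9
tool_pos: [0.1671, 0.5238, 0.3657]
ee_rot: [-3.141, 0.001, 1.64]
wrist_force: [0.4, 0.1, 1.1]
width: 0.0333
finger_force: 0.0
time: 1.4
tool_pos: [0.1671, 0.5239, 0.365]
ee_rot: [-3.141, 0.001, 1.277]
wrist_force: [-0.8, -0.5, -0.3]
width: 0.0005
finger_force: 0.0
t 1.4 tcp [0.1671 0.5239 0.365 ] rpy [-179.9916    0.0496   73.157 ] F [-0.7665 -0.5394 -0.3287] w 0.00046725121220931426 ff 0.0
shift [-0.2983  0.5311  0.0052]
turn [-0.0083  0.0496  0.157 ]
```

```bash

python3 -m crank '[[1,[-0.0186,0.0332,0],[0,0,0]],[1,[-0.0186,0.0332,0],[0,0,0]],[1,[-0.0186,0.0332,0],[0,0,0]],[1,[-0.0186,0.0332,0],[0,0,0]],[1,[-0.0186,0.0332,0],[0,0,0]],[1,[-0.0186,0.0332,0],[0,0,0]],[1,[-0.0186,0.0332,0],[0,0,0]],[1,[-0.0186,0.0332,0],[0,0,0]]]' >/dev/null
python3 -m crank '[[1,[-0.0186,0.0332,0],[0,0,0]],[1,[-0.0186,0.0332,0],[0,0,0]],[1,[-0.0186,0.0332,0],[0,0,0]],[1,[-0.0186,0.0332,0],[0,0,0]],[1,[-0.0186,0.0332,0],[0,0,0]],[1,[-0.0186,0.0332,0],[0,0,0]],[1,[-0.0186,0.0332,0],[0,0,0]],[1,[0,0,0],[0,0,0]]]'
python3 d.py 0.589 0.0845 0.36 73
python3 - <<'E'
from h import *
s=snap('wrist'); cv2.imwrite('pics/w1.png',cv2.resize(s['color'][:,:,::-1],(800,600)))
E
```

```text
time: 3.0
tool_pos: [0.5642, 0.1082, 0.363]
ee_rot: [-3.139, 0.002, 1.271]
wrist_force: [-0.1, 0.8, -0.5]
width: 0.0003
finger_force: 0.0
t 3.0 tcp [0.5642 0.1082 0.363 ] rpy [-179.8632    0.131    72.796 ] F [-0.1109  0.8423 -0.5415] w 0.00031509304101853645 ff 0.0
shift [-0.0153  0.0307  0.003 ]
turn [-0.137   0.1307 -0.2041]
```

View pics/w1.png

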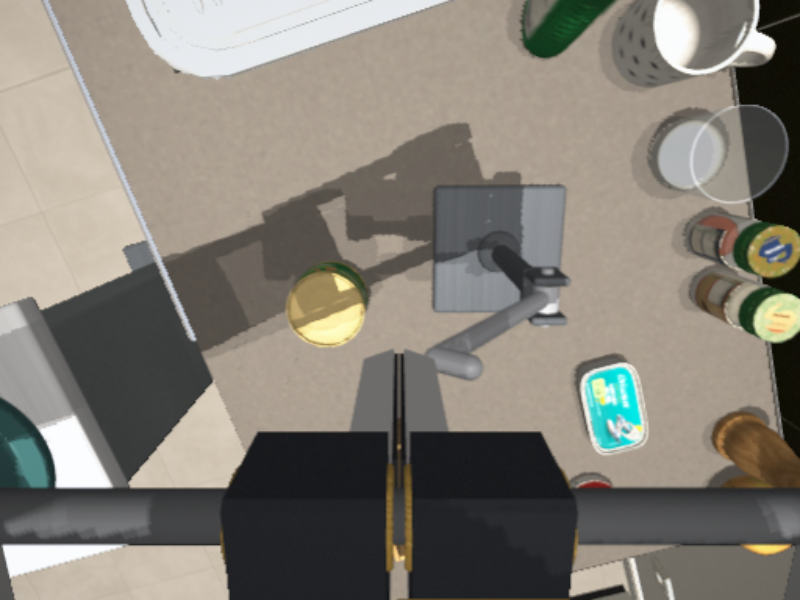

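The wrist view shows the fingers' end at (400,355), the arm's upturned tip at (470,365), the fork at (548,295) and the base square at (433–565, 185–312). I'll measure the base and tip from this closer view.

```bash
python3 - <<'E'
from h import *
np.set_printoptions(precision=4,suppress=True)
s=load('wrist');P,u,v=cloud(s)
b=(abs(P[:,2]-.016)<.006)&(abs(u/.64-499)<80)&(abs(v/.64-250)<80)
print(cv2.minAreaRect(P[b][:,:2].astype(np.float32)))
for c in((0.0015,0),): 
    for h in (.3175,): print('tip onz',onz(s,470*.64,365*.64,h))
h=(P[:,2]>.215)&(np.hypot(P[:,0]-.62,P[:,1]-.075)<.09)&(u/.64>425)&(v/.64<385)
Q=P[h];print(Q.max(0))
d=np.array([-.956,.292]);n=np.array([.292,.956])
for z in np.arange(.215,.33,.012):
    q=Q[(Q[:,2]>=z)&(Q[:,2]<z+.012)]
    if len(q): e=q[:,:2]-[.6535,.0645];print('%.3f'%z,len(q),'along',(e@d).mean(),(e@d).min(),(e@d).max(),'side',(e@n).mean())
E
```

```text
((0.6530455946922302, 0.06446707993745804), (0.12828460335731506, 0.1298099011182785), 72.82405853271484)
tip onz [0.5896 0.0841 0.3175]
[0.6459 0.115  0.394 ]
0.215 78 along 0.01473752095756561 0.008195654705765613 0.02596876404204992 side 0.002314439781095578
0.227 88 along 0.0231955044737764 0.016408277949004072 0.033249111633168425 side 0.0021541435005629937
0.239 95 along 0.03164803129436005 0.024705834270146488 0.04047158792789712 side 0.0022219287547939563
0.251 112 along 0.040643856601713865 0.03382161127422765 0.051766615293797995 side 0.0022937368956179004
0.263 125 along 0.04928808943483826 0.0422911505440611 0.059565487925503625 side 0.0023119608101811557
0.275 137 along 0.05793250374174594 0.051312221450002964 0.06903476754224923 side 0.002254589210647125
0.287 153 along 0.06660117084863319 0.059559230151523854 0.07659308225406776 side 0.002636450226971813
0.299 103 along 0.07721737084682967 0.06820588216597796 0.08631724394032303 side 0.004144370447399692
0.311 416 along 0.07409908809775366 0.062010985687899874 0.08640644719001137 side 0.00146482770323188
0.323 78 along 0.06734507408777161 0.06323887109134577 0.07090196690238139 side -0.00029451409611107993
```

```bash
python3 d.py 0.5899 0.0838 0.335 73
python3 -m crank '[[1,[-0.008,0.0157,0],[0,0,0]],[1,[-0.008,0.0157,0],[0,0,0]],[1,[0,0,0.014],[0,0,0]],[1,[0,0,0.014],[0,0,0]],[1,[0,0,0],[0,0,0]],[1,[0,0,0],[0,0,0]]]'
python3 d.py 0.5899 0.0838 0.335 73
```

```text
t 3.05 tcp [0.5628 0.11   0.3638] rpy [-179.8368    0.0567   72.9127] F [0.091  0.0019 1.4953] w 0.0007282543191111609 ff 0.0
shift [-0.0171  0.0337  0.0287]
turn [-0.1632  0.0566 -0.0874]
time: 3.65
tool_pos: [0.587, 0.0877, 0.3379]
ee_rot: [3.141, -0.0, 1.276]
wrist_force: [0.3, 0.4, 1.3]
width: 0.0006
finger_force: 0.0
t 3.65 tcp [0.587  0.0877 0.3379] rpy [179.9879  -0.0114  73.0948] F [0.282  0.394  1.2563] w 0.0005972575434609034 ff 0.0
shift [-0.0029  0.0039  0.0029]
turn [ 0.0121 -0.0114  0.0948]
```

```bash
python3 -m crank '[[1,[-0.003,0.004,0.006],[0,0,0]],[1,[0,0,0.008],[0,0,0]],[1,[-0.0,-0.012,0.0077],[0,0,0]],[1,[0,-0.0112,0.0085],[0,0,0]],[1,[0,-0.0103,0.0097],[0,0,0]],[1,[0,0,0],[0,0,0]],[1,[0,0,0],[0,0,0]]]'
python3 d.py
python3 - <<'E'
from h import *
s=snap('wrist'); cv2.imwrite('pics/w2.png',s['color'][100:340,150:470,::-1])
E
```

```text
time: 4.35
tool_pos: [0.5583, 0.0928, 0.2975]
ee_rot: [3.141, -0.0, 1.274]
wrist_force: [0.1, -0.7, -0.7]
width: 0.0001
finger_force: 0.0
t 4.35 tcp [0.5583 0.0928 0.2975] rpy [179.9765  -0.0025  73.0155] F [ 0.1047 -0.7028 -0.669 ] w 0.00011083366761185676 ff 0.0
```

View pics/w2.png

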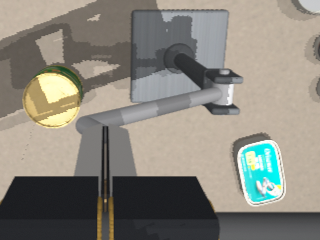

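The arm has followed: its tip now sits at the finger end (crop pixel about (95,125)). I'll carry on along the arc.

```bash
python3 -m crank '[[1,[0,-0.0092,0.0106],[0,0,0]],[1,[0,-0.0082,0.0114],[0,0,0]],[1,[0,-0.0071,0.0123],[0,0,0]],[1,[0,-0.0056,0.0129],[0,0,0]],[1,[0,-0.0045,0.0135],[0,0,0]],[1,[0,-0.0031,0.0137],[0,0,0]],[1,[0,-0.0008,0.0057],[0,0,0]],[1,[0,0,0],[0,0,0]]]'
python3 -m crank '[[1,[0,0,0.003],[0,0,0]],[1,[0,0,0],[0,0,0]]]'
python3 d.py
python3 - <<'E'
from h import *
for n in ('wrist','scene','top'):
    s=snap(n);P,u,v=cloud(s)
    d=np.array([-.956,.292]);m=np.array([.292,.956]);e=P[:,:2]-[.653,.0645]
    a=e@d;b=e@m
    for lo in (.03,.05,.07,.09,.11):
        q=P[(abs(b)<.009)&(a>lo)&(a<lo+.02)&(P[:,2]>.12)&(P[:,2]<.3)]
        print(n,lo,len(q),np.percentile(q[:,2],[10,50,90]) if len(q) else '')
E
```

```text
time: 5.2
tool_pos: [0.5216, 0.1041, 0.2189]
ee_rot: [3.141, -0.001, 1.274]
wrist_force: [-2.1, 0.8, 2.9]
width: 0.0003
finger_force: 1.5
time: 5.4
tool_pos: [0.5218, 0.1042, 0.2184]
ee_rot: [3.139, -0.001, 1.274]
wrist_force: [-5.1, 0.0, 12.0]
width: 0.0004
finger_force: 5.8
t 5.4 tcp [0.5218 0.1042 0.2184] rpy [179.8371  -0.0828  73.0061] F [-5.0899  0.0092 11.9933] w 0.00040889177733487245 ff 5.785398529842496
wrist 0.03 605 [0.19621046 0.19925417 0.20058676]
wrist 0.05 599 [0.19617929 0.19919875 0.20052826]
wrist 0.07 603 [0.19615547 0.19925897 0.20048705]
wrist 0.09 604 [0.19603934 0.19921412 0.2005553 ]
wrist 0.11 875 [0.19667269 0.20010521 0.26727361]
scene 0.03 20 [0.19533736 0.20016932 0.20297592]
scene 0.05 26 [0.19490177 0.19988001 0.20330813]
scene 0.07 21 [0.19627414 0.19978879 0.20269041]
scene 0.09 24 [0.19510699 0.19885049 0.20325892]
scene 0.11 40 [0.19453324 0.20179656 0.27655819]
top 0.03 19 [0.19759441 0.20077001 0.20252749]
top 0.05 0 
top 0.07 2 [0.20163129 0.20273997 0.20384865]
top 0.09 1 [0.20309911 0.20309911 0.20309911]
top 0.11 0
```

The arm is level: the bar's top is at 0.2 m along its whole length and the push met a 12 N stop. Next I go above the caddy.

```bash
python3 -m crank '[[1,[0,0,-0.02],[0,0,0]],[1,[0,0,-0.02],[0,0,-8]],[1,[0,0,-0.01],[0,0,-8]],[1,[0,0,0],[0,0,0]],[1,[0,0,0],[0,0,0]]]'
python3 d.py 0.499 -0.1625 0.25 89.2
```

```text
time: 6.05
tool_pos: [0.5218, 0.104, 0.2641]
ee_rot: [3.141, 0.0, 1.55]
wrist_force: [0.8, -0.5, -0.4]
width: 0.0008
finger_force: 0.0
t 6.05 tcp [0.5218 0.104  0.2641] rpy [179.9934   0.0026  88.8227] F [ 0.7771 -0.5423 -0.3611] w 0.0008462705625862202 ff 0.0
shift [-0.2669 -0.0173  0.0142]
turn [ 0.0066  0.0027 -0.3773]
```

```bash
python3 -m crank '[[1,[-0.038,-0.0025,0],[0,0,0]],[1,[-0.038,-0.0025,0],[0,0,0]],[1,[-0.038,-0.0025,0],[0,0,0]],[0.3,[-0.038,-0.0025,0.002],[0,0,0]],[0,[-0.038,-0.0025,0.004],[0,0,0]],[0,[-0.038,-0.0025,0.004],[0,0,0]],[0,[-0.038,-0.0025,0.004],[0,0,0]],[0,[0,0,0],[0,0,0]]]' >/dev/null
python3 -m crank '[[0,[0,0,0],[0,0,-0.3]],[0,[0,0,0],[0,0,0]]]' >/dev/null
python3 d.py 0.499 -0.1625 0.126 89.2
python3 - <<'E'
from h import *
s=snap('wrist','w3.png');P,u,v=cloud(s)
for lo,hi in((.14,.18),(.05,.065)):
    q=P[(P[:,2]>lo)&(P[:,2]<hi)&(np.hypot(P[:,0]-.499,P[:,1]+.1625)<.1)]
    if len(q):print(lo,len(q),q.max(0),cv2.minAreaRect(q[:,:2].astype(np.float32)))
E
```

```text
t 7.05 tcp [ 0.4993 -0.1606  0.25  ] rpy [-179.9671   -0.058    89.3189] F [-0.6276 -0.0492  0.0178] w 0.0529007645428872 ff 0.0
shift [-0.0021 -0.0002  0.124 ]
turn [-0.033 -0.058  0.119]
0.14 2047 [ 0.50585641 -0.0993349   0.15957193] ((0.4988386034965515, -0.16288518905639648), (0.1271265745162964, 0.01199403777718544), 88.98993682861328)
0.05 1991 [ 0.54454687 -0.09290691  0.06298216] ((0.4986286163330078, -0.16298511624336243), (0.13922090828418732, 0.09015630185604095), 89.11628723144531)
```

View pics/w3.png

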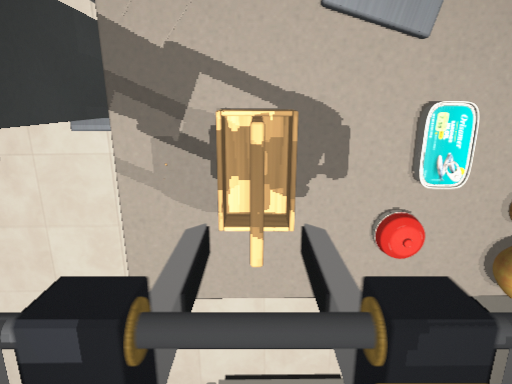

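The view shows the plank from (257,120) to (257,265), midway between the fingers at (205,230) and (305,230). All three views agree on the caddy, so I descend and grip.

```bash
python3 -m crank '[[0,[-0.0024,0,0.03],[0,0,0]],[0,[0,0,0.03],[0,0,0]],[0,[0,0,0.03],[0,0,0]],[0.4,[0,0,0.022],[0,0,0]],[0.4,[0,0,0.01],[0,0,0]],[0.6,[0,0,0],[0,0,0]],[1,[0,0,0],[0,0,0]],[1,[0,0,0],[0,0,0]]]'
python3 -m crank '[[1,[0,0,0],[0,0,0]],[1,[0,0,0],[0,0,0]],[1,[0,0,0],[0,0,0]],[1,[0,0,0],[0,0,0]],[1,[0,0,0],[0,0,0]]]'
```

```text
time: 7.9
tool_pos: [0.5003, -0.1641, 0.1304]
ee_rot: [3.138, 0.001, 1.559]
wrist_force: [0.5, 0.1, -0.5]
width: 0.0479
finger_force: 0.0
time: 8.4
tool_pos: [0.4994, -0.1639, 0.1285]
ee_rot: [3.141, -0.0, 1.559]
wrist_force: [0.4, -0.4, -1.5]
width: 0.012
finger_force: 30.0
```

```bash
python3 -m crank '[[1,[0,0,-0.015],[0,0,0]],[1,[0,0,-0.025],[0,0,0]],[1,[0,0,-0.025],[0,0,0]],[1,[0,0,-0.025],[0,0,0]],[1,[0,0,-0.025],[0,0,0]],[1,[0,0,0],[0,0,0]],[1,[0,0,0],[0,0,0]]]'
python3 d.py 0.440 0.124 0.2435 73
```

```text
time: 9.1
tool_pos: [0.4991, -0.1639, 0.2434]
ee_rot: [3.142, -0.0, 1.559]
wrist_force: [-0.7, 0.3, -4.6]
width: 0.0118
finger_force: 30.0
t 9.1 tcp [ 0.4991 -0.1639  0.2434] rpy [179.9958  -0.0011  89.3069] F [-0.6815  0.3151 -4.5851] w 0.011813223822968242 ff 29.991594851017
shift [ 0.2871 -0.0626 -0.0001]
turn [ 0.004  -0.0017 16.3069]
```

```bash
python3 -m crank '[[1,[0.013,-0.012,0],[0,0,0]],[1,[0.026,-0.012,0],[0,0,0]],[1,[0.026,-0.012,0],[0,0,0]],[1,[0.026,-0.012,0],[0,0,0]],[1,[0.026,-0.012,0],[0,0,0]],[1,[0.026,-0.003,0],[0,0,0]],[1,[0.026,0,0],[0,0,0]],[1,[0.026,0,0],[0,0,0]]]' >/dev/null
python3 -m crank '[[1,[0.026,0,0],[0,0,0]],[1,[0.026,0,0],[0,0,0]],[1,[0.026,0,0],[0,0,0]],[1,[0.014,0,0],[0,0,4]],[1,[0,0,0],[0,0,4]],[1,[0,0,0],[0,0,4]],[1,[0,0,0],[0,0,4.3]],[1,[0,0,0],[0,0,0]]]' >/dev/null
python3 -m crank '[[1,[0,0,0],[0,0,0]],[1,[0,0,0],[0,0,0]]]'
python3 d.py 0.457 0.1244 0.2435 73
python3 - <<'E'
from h import *
s=snap('scene'); cv2.imwrite('pics/s2.png',cv2.resize(s['color'][130:290,140:340,::-1],(800,640))[:600])
snap('wrist')
E
```

```text
time: 10.9
tool_pos: [0.4392, 0.1237, 0.2425]
ee_rot: [-3.14, 0.001, 1.275]
wrist_force: [-0.1, 0.6, -3.4]
width: 0.0117
finger_force: 30.0
t 10.9 tcp [0.4392 0.1237 0.2425] rpy [-179.9083    0.0381   73.0579] F [-0.1226  0.5712 -3.425 ] w 0.011709430505055454 ff 29.999173879623413
shift [ 0.0058  0.0168 -0.001 ]
turn [-0.0917  0.0382  0.0579]
```

View pics/s2.png

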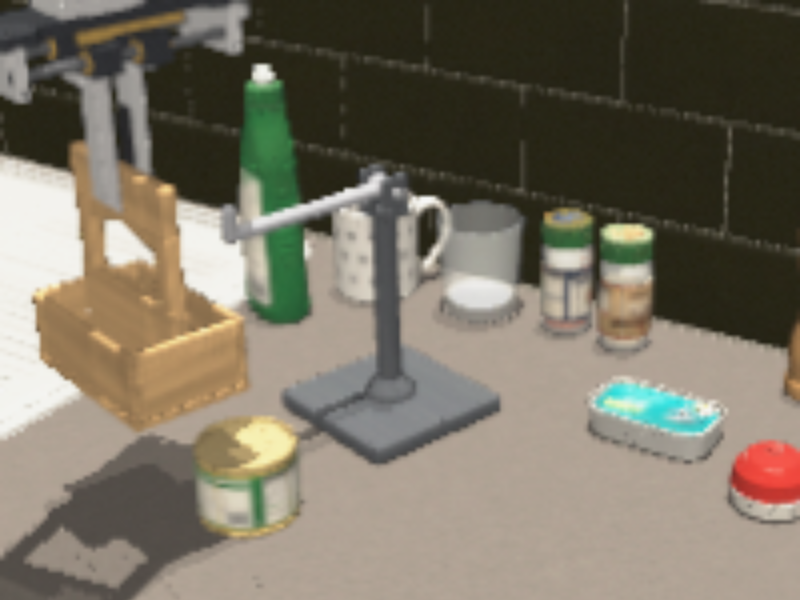

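The caddy hangs level in the grip with its hole facing the bar's end, and the arm is level. I'll lower it 4 mm, centre it and slide it over the tip, checking force on the way.

```bash
python3 -m crank '[[1,[0.0065,0.005,0.002],[0,0,0]],[1,[0,0.012,0.001],[0,0,0]],[1,[0,0.015,0],[0,0,0]],[1,[0,0.015,0],[0,0,0]],[1,[0,0.008,0],[0,0,0]],[1,[0,0,0],[0,0,0]],[1,[0,0,0],[0,0,0]]]'
python3 d.py 0.5622 0.0925 0.2385 73
python3 - <<'E'
from h import *
s=snap('scene'); cv2.imwrite('pics/s3.png',cv2.resize(s['color'][130:250,140:300,::-1],(800,600)))
E
```

```text
time: 11.7
tool_pos: [0.4942, 0.1138, 0.2402]
ee_rot: [-3.141, 0.0, 1.274]
wrist_force: [0.1, -0.4, -3.9]
width: 0.0119
finger_force: 30.0
t 11.7 tcp [0.4942 0.1138 0.2402] rpy [-179.9385    0.0079   72.9827] F [ 0.0748 -0.4017 -3.8502] w 0.011863918853103584 ff 29.999224841594696
shift [-0.0005  0.0712  0.0017]
turn [-0.0615  0.0079 -0.0173]
```

View pics/s3.png

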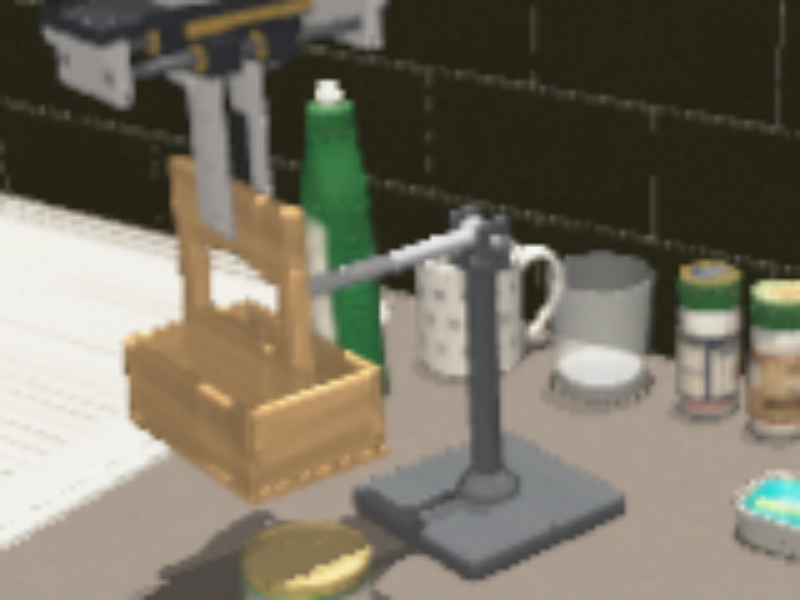

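The arm's tip is just in front of the hole, hidden behind the right upright at (310,285), with no contact force. I'll slide on in.

```bash
python3 -m crank '[[1,[0,0.01,0],[0,0,0]],[1,[0,0.01,0],[0,0,0]],[1,[0,0.01,0],[0,0,0]],[1,[0,0,0],[0,0,0]]]'
python3 -m crank '[[1,[0,0.01,0],[0,0,0]],[1,[0,0.01,0],[0,0,0]],[1,[0,0.01,0],[0,0,0]],[1,[0,0.01,0],[0,0,0]],[1,[0,0,0],[0,0,0]],[1,[0,0,0],[0,0,0]]]'
python3 d.py 0.5622 0.0925 0.212 73
```

```text
time: 12.15
tool_pos: [0.5241, 0.1046, 0.24]
ee_rot: [3.142, 0.0, 1.273]
wrist_force: [0.1, 0.6, -3.4]
width: 0.0119
finger_force: 30.0
time: 12.75
tool_pos: [0.5612, 0.0935, 0.2402]
ee_rot: [-3.141, 0.0, 1.274]
wrist_force: [-0.5, -0.5, -3.2]
width: 0.0119
finger_force: 30.0
t 12.75 tcp [0.5612 0.0935 0.2402] rpy [-179.9437    0.0067   72.9949] F [-0.4631 -0.521  -3.2175] w 0.011862440025574631 ff 29.999266862869263
shift [-0.0006  0.0013  0.0282]
turn [-0.0563  0.0067 -0.0051]
```

```bash
python3 -m crank '[[1,[0,0,0.01],[0,0,0]],[1,[0,0,0.01],[0,0,0]],[1,[0,0,0.006],[0,0,0]],[1,[0,0,0.002],[0,0,0]],[1,[0,0,0],[0,0,0]],[1,[0,0,0],[0,0,0]]]'
python3 d.py
```

```text
time: 13.35
tool_pos: [0.5612, 0.0936, 0.2125]
ee_rot: [3.141, -0.0, 1.274]
wrist_force: [-0.7, -0.4, -3.8]
width: 0.0118
finger_force: 30.0
t 13.35 tcp [0.5612 0.0936 0.2125] rpy [179.9738  -0.0134  73.0116] F [-0.7373 -0.4349 -3.7646] w 0.011797885141100462 ff 29.99921143054962
```

```bash
python3 -m crank '[[1,[0,0,0.001],[0,0,0]],[1,[0,0,0.001],[0,0,0]],[1,[0,0,0],[0,0,0]],[1,[0,0,0],[0,0,0]]]'
```

```text
time: 13.75
tool_pos: [0.5614, 0.0936, 0.2117]
ee_rot: [3.14, -0.001, 1.274]
wrist_force: [-2.3, 1.1, 3.4]
width: 0.0116
finger_force: 30.0
```

The bar now carries the caddy: the vertical wrist force went from -3.8 to +3.4 N. I'll open the fingers only partly so they stay clear of the upturned tip.

```bash
python3 -m crank '[[0.82,[0,0,0],[0,0,0]],[0.72,[0,0,0],[0,0,0]],[0.72,[0,0,0],[0,0,0]],[0.72,[0,0,0],[0,0,0]],[0.72,[0,0,0],[0,0,0]],[0.72,[0,0,0],[0,0,0]]]'
python3 d.py
python3 - <<'E'
from h import *
s=snap('scene'); cv2.imwrite('pics/s4.png',cv2.resize(s['color'][110:230,170:330,::-1],(800,600)))
E
```

```text
time: 14.35
tool_pos: [0.5611, 0.0935, 0.2104]
ee_rot: [-3.142, -0.0, 1.274]
wrist_force: [0.1, 0.6, -0.1]
width: 0.0261
finger_force: 0.0
t 14.35 tcp [0.5611 0.0935 0.2104] rpy [-179.9958   -0.0028   73.0046] F [ 0.0642  0.6266 -0.0888] w 0.026143095138967915 ff 0.0
```

View pics/s4.png

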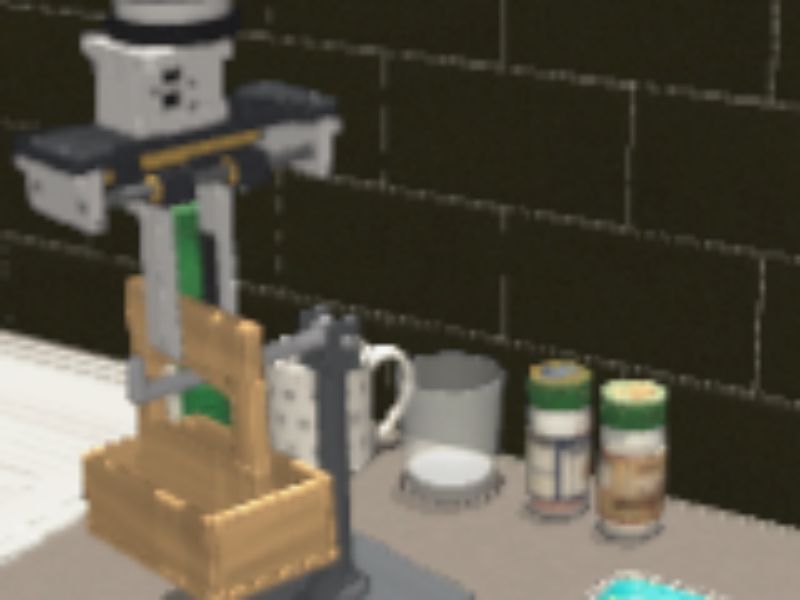

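The caddy hangs on the bar with the tip in front of it at (135,385), and the fingers are clear of the handle. I'll raise straight up and check.

```bash
python3 -m crank '[[0.72,[0,0,-0.008],[0,0,0]],[0.72,[0,0,-0.015],[0,0,0]],[0.72,[0,0,-0.025],[0,0,0]],[0.72,[0,0,-0.025],[0,0,0]],[0.72,[0,0,-0.03],[0,0,0]],[0.72,[0,0,-0.03],[0,0,0]],[0.72,[0,0,0],[0,0,0]],[0.72,[0,0,0],[0,0,0]]]'
for i in 1 2; do python3 -m crank '[[0.72,[0,0,0],[0,0,0]],[0.72,[0,0,0],[0,0,0]],[0.72,[0,0,0],[0,0,0]],[0.72,[0,0,0],[0,0,0]],[0.72,[0,0,0],[0,0,0]],[0.72,[0,0,0],[0,0,0]],[0.72,[0,0,0],[0,0,0]],[0.72,[0,0,0],[0,0,0]]]' >/dev/null; done
python3 - <<'E'
from h import *
np.set_printoptions(precision=4,suppress=True)
d=np.array([-.956,.292]);m=np.array([.292,.956])
for k in range(2):
  s=snap('scene')
  P,u,v=cloud(s);e=P[:,:2]-[.653,.0645];a=e@d;b=e@m
  q=(a>.02)&(a<.17)&(abs(b)<.075)&(P[:,2]>.225)&(P[:,2]<.26)
  print('handle',a[q].mean(),b[q].min(),b[q].max(),P[q,2].max())
  q=(a>.02)&(a<.17)&(abs(b)<.09)&(P[:,2]>.06)&(P[:,2]<.15)
  print('tray',np.percentile(a[q],[1,99]),b[q].min(),b[q].max(),np.percentile(P[q,2],[1,99]))
cv2.imwrite('pics/s5.png',cv2.resize(s['color'][110:230,170:330,::-1],(800,600)))
E
```

```text
time: 15.2
tool_pos: [0.5615, 0.0936, 0.3451]
ee_rot: [3.138, -0.001, 1.274]
wrist_force: [0.7, 0.6, -0.9]
width: 0.0263
finger_force: 0.0
handle 0.10317387699302483 -0.06295263686803845 0.06713745162188024 0.24628161997454942
tray [0.0558 0.146 ] -0.08635246841517165 0.06953496908485127 [0.0858 0.1478]
handle 0.10320577252884937 -0.06117933702806186 0.06472644061896958 0.24678564726240831
tray [0.0564 0.146 ] -0.07477146778574477 0.0698540164477039 [0.0865 0.1481]
```

View pics/s5.png

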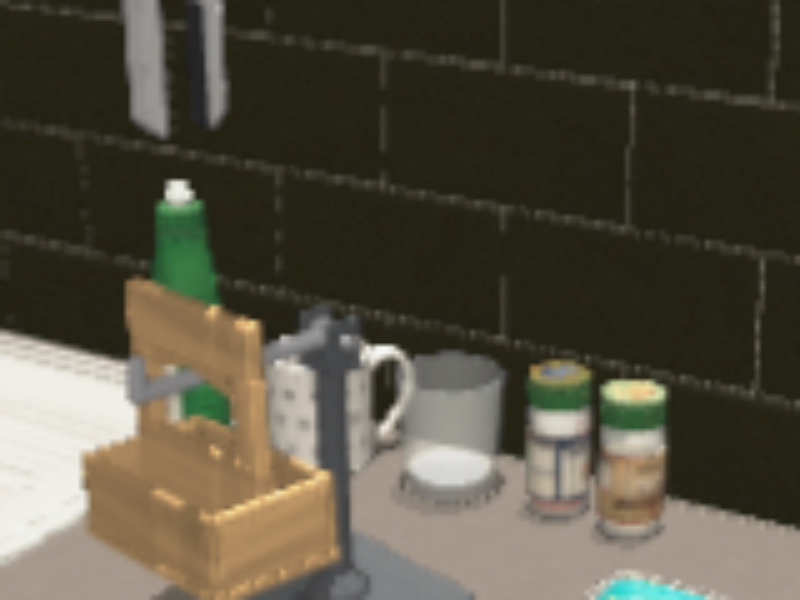

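The caddy hangs upright and still behind the tip. Its underside is about 83 mm up, it is centred sideways, and it sits about 10 mm from the seat. The gripper is well clear, so I hand the job in.

```bash
python3 -c "
from bench import robot
print(robot.close_job())"
```

```text
the job is handed in; nothing more can be done
None
```

I pushed the arm down level and hung the caddy upright and free on it behind the tip; the robot let go, the tins and timer were not touched, and I handed the job in (no verdict came back).

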